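# Set the slope of a test-panel rack with a pendulum angle gauge

## Task

Take the pendulum angle gauge out of its wooden block by the grip on top and slide its blade fully down into the middle slot of the white tilting panel rack, dial facing away from the robot as it stands now. Then, keeping hold of the grip, rock gauge and rack together over to the robot's left until the swinging needle settles on the brass index tab of the dial (tip within the tab's width), and finish holding it still there with the blade home: the rack's pivot nuts are slack and someone else will tighten them while you hold. Leave the beaker, flask and dropper bottle standing where they are.

Things in the scene. Friction and masses are not known exactly. Their poses are not given: they have to be found in the camera images.
- gauge_grip (a point): centre of the black grip on top of the angle gauge (0.34 kg): block 32 (x) x 22 (y) x 44 (z) mm, fingers close along y. Gauge axes: z up along the blade, x out of the dial face, y across it. Below: round black case, 90 mm across (y, z), 24 mm thick (x), its top 21 mm below this point. At the start it stands upright in the wooden block, dial away from the robot, shoe on the block's top
- gauge_shoe (a point): centre of the underside of the gauge's aluminium shoe, 117 mm below gauge_grip; shoe 60 (x) x 44 (y) x 6 mm. From here a steel blade 60 (x) x 4 (y) mm hangs 38 mm down, its toe thinned to 54 x 2.4 mm over the last 7 mm. With the blade home this point lies at slot_mouth
- gauge_dial (a point): centre of the gauge's white dial, 13 mm in front (+x) of the gauge's middle plane, 51 mm above the shoe's underside; the needle's axis. Dial 82 mm across, black ticks every 10 degrees from -60 to +60, longer every 30
- needle (a joint): angle of the dark steel needle in the gauge, rad: a weighted needle that swings freely and settles pointing straight up. 0 when the gauge is upright; +a when the gauge leans by a towards its own +y (the robot's left when the dial faces away from the robot). It swings for about a second after being moved
- index (a joint): angle of the brass index tab at the dial's rim, rad, same zero and sense as the needle: the needle is on the tab when both are equal. Differs from run to run (0.28 to 0.50), stays put during the run. Tab 5 mm wide, reaching in to 36 mm from the needle's axis
- needle_tip (a point): upper tip of the needle, 35.5 mm from its axis; z along the needle
- index_tab (a point): centre of the brass index tab, 41.5 mm from the needle's axis; z radially outwards
- store: wooden block 110 (x) x 76 (y) x 52 (z) mm, fixed, origin at the centre of its underside; one slot along x in its top, 68 x 9 mm and 43 mm deep, where the gauge is kept
- slot_mouth (a point): centre of the mouth of the middle slot, in the top face of the rack's white block; about 106 mm above the bench when upright. Axes turn with the block: z out of the slot, x along it (away from the robot), y across. Block 150 (x) x 78 (y) x 46 (z) mm with three slots 22 mm apart in y, each 66 (x) x 6 (y) mm, 40 mm deep, 2 mm chamfers
- rack_pivot (a point): centre of the block on its tilting axis, 22 mm below slot_mouth; the block rocks about its own x axis through this point, between two aluminium brackets with wing nuts at its x ends
- rack (a joint): tilt of the white block against its base plate, rad, + leaning to +y (robot's left), -0.3 to 0.75. Slight friction (0.06 N m): it stays put when empty, but topples on under the gauge's weight if let go when leaning. The base plate stands on levelling studs, up to 3 degrees out of level about the same axis, so 0 is not quite plumb
- beaker_mid (a point): middle of a glass beaker, 60 mm diameter, 72 mm high, loose between the block and the rack: bystander
- flask_mid (a point): middle of a glass conical flask, 82 mm diameter, 105 mm high, loose: bystander
- dropper_mid (a point): middle of a brown dropper bottle with a red rubber bulb, 44 mm diameter, 115 mm high, loose: bystander
There are look-alikes about, which are no part of the job. What is shaped like the part that bears slot_mouth but blue is not meant.

How it is judged:
On the way:
1. the gauge, held in the fingers, has its blade fully down in the rack's middle slot, dial facing away from the robot (z of gauge_shoe in the frame of slot_mouth below 0.004 m and y of gauge_shoe in the frame of slot_mouth between -0.005 and 0.005 m and x of gauge_shoe in the frame of slot_mouth between -0.006 and 0.006 m and x of gauge_dial in the frame of slot_mouth above 0.004 m and contact force between the fingers and gauge above 1 N), for 0.2 s.
At the end, for the whole second after the job is handed in: The fingers hold the gauge still (over 1 N, under 20 mm/s), dial away from the robot, blade home in the middle slot (shoe within 4 mm of the block's top, centred within 5 mm across, 6 mm along), and the needle has settled (under 0.3 rad/s) within 0.07 rad of the index tab's middle (all of step 1 and angle between the z axis of needle_tip and the z axis of index_tab, either way round below 0.07 rad and velocity of joint needle between -0.3 and 0.3 rad/s and linear speed of gauge below 0.02 m/s); the arm keeps its last pose, push and grip.
It fails at once if the beaker, flask or dropper bottle is displaced by more than 30 mm (distance of any of beaker_mid, flask_mid, dropper_mid from where it was at the start of the episode above 0.03 m).
It also fails if it takes over 58 s, if anything falls off the work surface, if the arm or the gripper's body presses on something with over 40 N, if the wrist force passes 120 N, or if a joint passes its speed limit or range.

## Robot

A 7-joint arm with a two-finger parallel gripper is mounted at the origin on the work surface. World frame = base frame: x ahead of the robot, y to its left, z up, the work surface at z = 0. Lengths are in m, angles in rad, forces in N, time in s.
With the tool pointing down it reaches from about 0.425 to 0.825 m from the base axis. Payload 3.6 kg.
Tool frame: the origin (TCP) lies at the very end of the fingers, on their centre line; the grasp point (between the pads) lies r.grasp_offset behind it (r.grasp_offset is the distance from the TCP to the grasp point, in m); z points along the fingers, y is the line along which they close (so a half turn about z gives the same grasp; the last joint's range is limited). The gripper opens to 93 mm and grips with 3 to 60 N. Pads are 15 mm wide; open, the fingers measure 128 mm over their backs; the gripper's body (75 mm by 188 mm) begins 65 mm behind the grasp point.
Start: joints at [1.093, 0.615, -0.013, 1.423, 0.008, 1.103, -0.04], TCP at [0.283, -0.585, 0.219] pointing down, gripper open.
Joint ranges: [-3.12, 3.12], [-0.3, 2.06], [-1.34, 1.32], [0.26, 2.42], [-1.36, 4.5], [0.01, 1.98], [-2.84, 2.84]. Speed limits (rad/s): [2.79, 2.79, 3.14, 3.14, 3.14, 3.14, 3.14].

## Interface

Orientations are given as a rotation vector (axis times angle).
In Python, from rig import r gives the robot as it stands.
- The arm moves only by the shell command python3 -m inch 'ROWS' [FORCE]. ROWS is JSON, a list that holds one entry, the list of rows, each a list of 7 numbers: the closure, from 0 (fully open) to 1 (shut), then the shift along the tool's x, y, z in m, then the turn, a rotation vector about the tool's x, y, z in degrees. In form: [[[fingers, tx, ty, tz, wx, wy, wz], ...]]. A call has 1 to 10 rows; each row shifts and turns the commanded pose from where the row before left it, along the tool's axes as they then stand; what a row does not reach is not made up. A row lasts 1/10 s, in which the tool goes at most 50 mm and 8.59 degrees, less where a joint would pass 70% of its speed; a pose out of reach is approached as far as the arm can. A call with a gripper value outside its range is refused whole. The fingers move at their own pace and stop on an object; FORCE is the grip in N (left out, the last holds). Time passes only in rows, so rows that do not move let the fingers close. It gives the time, the measured TCP pose, the force, the opening and the grip force at its end, in the units of the state.
- r.read_state(): the state, without advancing time (a new reading comes with each control period).
- r.snapshot(name): name is "scene" or "top"; returns the picture (480x640x3 uint8, red, green, blue); there is no depth.
- r.calibration(name): a dict with "camera_matrix" (3x3 intrinsics, pixels), "xyz" and "attitude" of the camera in the world. Camera axes: x right, y down, z forward; pixel columns grow to the right and rows downward; lengths in m; the calibration is good to about 2 mm. A picture is of the moment at which its call begins. calibration takes no time and is no camera call.
- r.hand_in(): hands the job in; it is judged then, once.
The state is a dict: "time": time; "joint_pos": joint angles; "joint_vel": joint speeds; "effort": joint torques, N m; "eef_pos": TCP position; "tool_rot": TCP orientation; "ft_force": force on the tool from outside, world axes, zero at the start; "torque": the same for the moment, N m; "gripper_width": opening from 0.0 (shut) to 1.0 (fully open); "gripper_force": force on a finger pad.
Only numpy, scipy, OpenCV 4.12 (cv2) and the standard library are available. Lean on these libraries where they do the work, as an engineer would, in place of code of your own. Each camera call takes 0.05 s, during which the arm holds its last target. There are 200 camera calls.

## Working session

There is one attempt and no reset: what is moved stays moved. The work goes in short steps, Python scripts to look and compute and a shell command to move; the robot and the scene stay as the last step left them, time stands still between calls to the robot, and variables do not carry over. Pictures are saved under pics/ and viewed, at most 10 in all, crops included, and the job is handed in when it is done.

```bash
ls; mkdir -p pics
python3 - <<'E'
from rig import r
import cv2
for n in("scene","top"):
    cv2.imwrite(f"pics/{n}0.png",r.snapshot(n)[:,:,::-1]); print(n,r.calibration(n))
s=r.read_state(); print(s, r.grasp_offset)
E
```

```text
pics
scene {'camera_matrix': array([[501.53914758,   0.        , 316.84460299],
       [  0.        , 501.53914758, 238.70816816],
       [  0.        ,   0.        ,   1.        ]]), 'xyz': array([1.18306029, 0.13144927, 0.78506998]), 'attitude': array([-1.55753586, -1.97448549,  0.84018203])}
top {'camera_matrix': array([[530.56231779,   0.        , 324.96554804],
       [  0.        , 530.56231779, 244.87535842],
       [  0.        ,   0.        ,   1.        ]]), 'xyz': array([3.18961661e-01, 2.54234011e-04, 1.31376708e+00]), 'attitude': array([-2.14977287,  2.1332753 , -0.17240328])}
{'time': 0.1, 'joint_pos': array([ 1.09350289,  0.61579824, -0.01261431,  1.42472015,  0.00809974,
        1.10340377, -0.04040188]), 'joint_vel': array([ 0.00076244, -0.00067541,  0.00157432, -0.00384245, -0.00055662,
        0.00021536,  0.00069648]), 'effort': array([ 2.09868951e-03, -4.60038292e+01,  2.09852555e-01, -1.66242653e+01,
       -6.13026065e-02,  1.69326912e-02,  9.82065944e-05]), 'eef_pos': array([ 0.28289354, -0.58442557,  0.2176189 ]), 'tool_rot': array([-3.05994690e+00, -7.01723240e-01,  8.43625926e-04]), 'ft_force': array([0.09097881, 0.0643913 , 0.17395509]), 'torque': array([ 0.04661122,  0.00330668, -0.04683063]), 'gripper_force': 0.0, 'gripper_width': 1.0011748214177159} 0.0188
```

View pics/scene0.png

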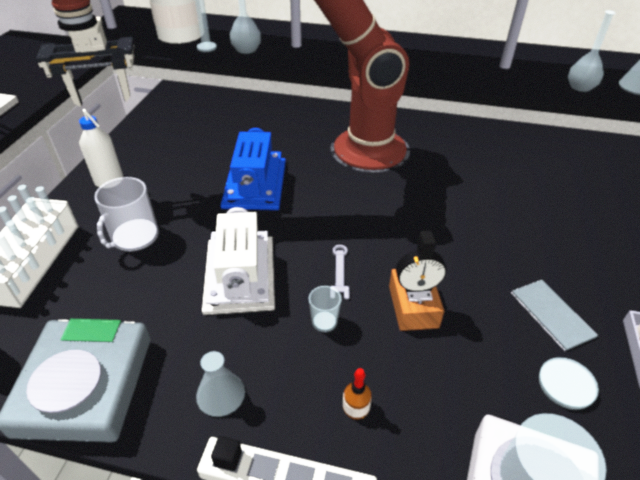

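View pics/top0.png

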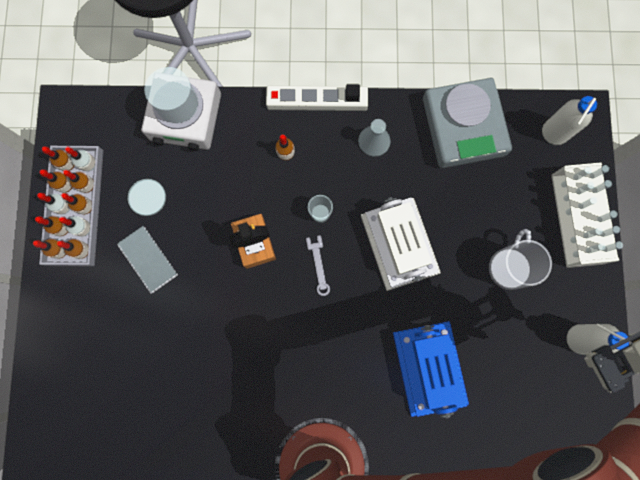

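Candidates: the white rack is at scene (237,255) / top (403,240), and the blue look-alike is at scene (257,165) / top (430,370). The only gauge is at scene (421,270) / top (253,240), in the orange block. I choose the white rack and that gauge, and check both in one crop montage.

Run:
```python
import cv2,numpy as np
s=cv2.imread("pics/scene0.png");t=cv2.imread("pics/top0.png")
def c(i,x,y,w,h): return cv2.resize(i[y:y+h,x:x+w],(400,300),interpolation=cv2.INTER_CUBIC)
m=np.vstack([np.hstack([c(s,380,228,100,75+30)if 0 else c(s,360,225,140,105),c(s,180,205,140,105)]),np.hstack([c(t,213,200,80,60+20) if 0 else c(t,200,200,100,75),c(t,340,195,140,105)])])
cv2.imwrite("pics/m1.png",m)
```

```text
(no output)
```

View pics/m1.png

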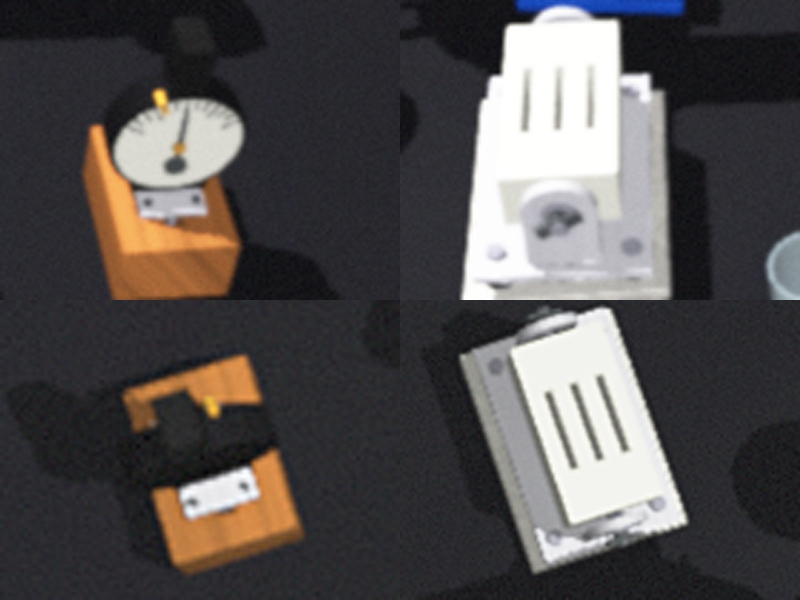

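The crops confirm both choices: upright gauge with dial and brass tab facing the far side, and the white three-slot rack. Next I fit poses from slot blobs and gauge features.

```bash
cat > h.py <<'E'
import numpy as np,cv2
from rig import r
from scipy.spatial.transform import Rotation as R
from scipy.optimize import least_squares
def proj(n,P):
    c=r.calibration(n);p=R.from_rotvec(c["attitude"]).inv().apply(np.atleast_2d(P)-c["xyz"])@c["camera_matrix"].T
    return p[:,:2]/p[:,2:]
def tri(a,b): # pixel in scene, pixel in top -> point, residual
    f=lambda P:np.r_[proj("scene",P)[0]-a,proj("top",P)[0]-b]
    s=least_squares(f,[.45,-.1,.1]);return s.x,np.abs(s.fun).max()
def onplane(n,uv,z):
    c=r.calibration(n);d=R.from_rotvec(c["attitude"]).apply(np.linalg.solve(c["camera_matrix"],[*uv,1]))
    return c["xyz"]+d*(z-c["xyz"][2])/d[2]
def slots(n,im,box):
    x,y,w,h=box;S=6
    g=cv2.resize(cv2.cvtColor(im[y:y+h,x:x+w],cv2.COLOR_BGR2GRAY),None,fx=S,fy=S,interpolation=cv2.INTER_CUBIC)
    m=(g>190).astype(np.uint8);l,lab,st,ce=cv2.connectedComponentsWithStats(1-m,connectivity=4)
    out=[]
    for i in range(1,l):
        bx=st[i]
        if 10*S<bx[4]<120*S*S and bx[3]>10*S and bx[2]<12*S*2 and bx[0]>0 and bx[1]>0 and bx[0]+bx[2]<w*S and bx[1]+bx[3]<h*S:
            yy,xx=np.where(lab==i);wt=190.-g[yy,xx];out.append([(wt@xx/wt.sum()+.5)/S-.5+x,(wt@yy/wt.sum()+.5)/S-.5+y,bx[4]/S/S])
    return np.array(sorted(out))
E
python3 - <<'E'
from h import *
s=cv2.imread("pics/scene0.png");t=cv2.imread("pics/top0.png")
a=slots("scene",s,(205,205,65,100));b=slots("top",t,(370,195,65,85));print(a,b)
for i in range(min(len(a),len(b))):print(tri(a[i,:2],b[i,:2]))
def c(i,x,y,w,h,g):
    o=cv2.resize(i[y:y+h,x:x+w],(400,600),interpolation=cv2.INTER_CUBIC);return (255*(o/255.)**g).astype(np.uint8)
cv2.imwrite("pics/m2.png",np.hstack([c(s,385,225,70,105,.45),c(t,228,210,50,75,.45)]))
E
```

```text
[[223.58446275 243.40266377  27.        ]
 [234.90220504 243.54935958  21.38888889]
 [246.16840877 243.63908077  14.91666667]] [[395.90895022 240.16158186  78.58333333]
 [404.88529453 237.20451563  79.22222222]
 [413.86648683 234.33755056  79.72222222]]
(array([ 0.53311173, -0.19505596,  0.08789398]), np.float64(10.638964276963236))
(array([ 0.53209874, -0.19080577,  0.09054586]), np.float64(0.03243111710872881))
(array([ 0.53102954, -0.18664589,  0.09321123]), np.float64(10.546403437556307))
```

View pics/m2.png

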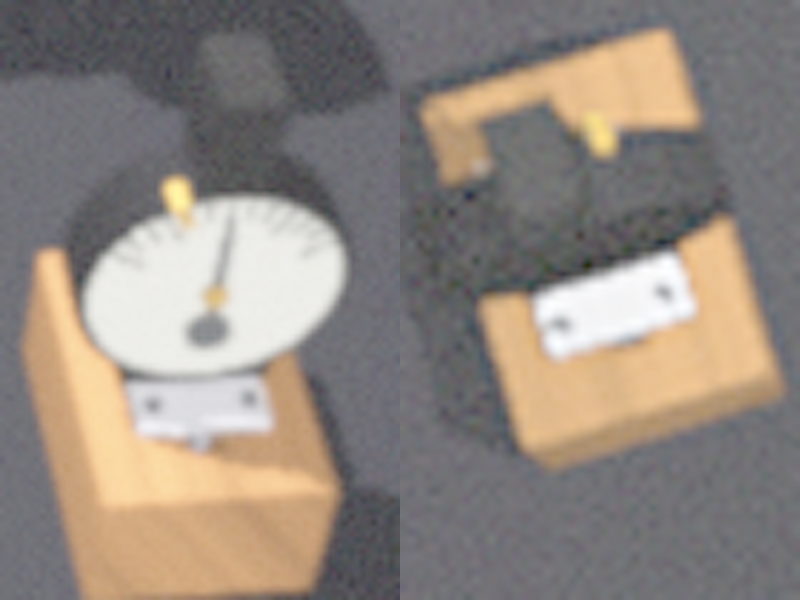

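Run:
```python
from h import *
def fit(name,obs,f,x0):
    g=lambda q:np.concatenate([proj(n,f(q,np.array(P)))[0]-uv for n,P,uv in obs])
    s=least_squares(g,x0,loss="soft_l1");print(name,s.x.round(4));print(g(s.x).reshape(-1,2).round(1).tolist())
    return s.x
pl=lambda q,P:R.from_euler("z",q[2]).apply(P)+[q[0],q[1],0]
H=.038;L=.055
fit("block",[("scene",[L,-H,.052],(402.5,313.7)),("scene",[L,H,.052],(444.2,310.75)),("top",[L,H,.052],(230.75,222.75)),("top",[L,-H,.052],(261.5,213.5)),("top",[-L,-H,.052],(275.25,256.9)),("top",[-L,H,.052],(243.25,266.25))],pl,[.33,.1,.3])
fit("gauge",[("scene",[.013,0,.103],(422.6,277)),("scene",[.03,-.022,.052],(409.5,301.3)),("scene",[.03,.022,.052],(432.6,300.25)),("top",[-.03,.022,.057],(247,254.75)),("top",[-.03,-.022,.057],(264.9,248.1)),("scene",[0,0,.191],(427.9,237.25)),("top",[0,0,.191],(245.5,230))],pl,[.33,.1,.3])
a,b=.075,.039
rk=lambda q,P:R.from_euler("ZX",[q[2],-q[3]]).apply(P-[0,0,-.022])+[q[0],q[1],q[4]]
o=[("scene",[-a,-b,0],(217.5,212.7)),("scene",[-a,b,0],(256.7,212.7)),("scene",[a,b,0],(256,267.3)),("scene",[a,-b,0],(215,268.7)),
("top",[a,b,0],(378.9,212.5)),("top",[a,-b,0],(412.8,198.5)),("top",[-a,-b,0],(431.7,261.5)),("top",[-a,b,0],(399.5,273)),
("top",[0,.022,0],(395.91,240.16)),("top",[0,0,0],(404.885,237.2)),("top",[0,-.022,0],(413.87,234.34))]
q=fit("rack",o,rk,[.5,-.15,.3,0,.084]);print(rk(q,np.zeros(3)),onplane("top",(404.885,237.2),.106))
# slot yaw in top image
t=cv2.imread("pics/top0.png")[195:280,370:435];g=cv2.resize(cv2.cvtColor(t,cv2.COLOR_BGR2GRAY),None,fx=6,fy=6,interpolation=2)
l,lab,st,ce=cv2.connectedComponentsWithStats((g<190).astype(np.uint8))
for i in range(1,l):
    if 60*36<st[i][4]<100*36:
        yy,xx=np.where(lab==i);m=np.array([xx.mean(),yy.mean()]);e=np.linalg.eigh(np.cov(xx,yy))[1][:,1]
        p=[(m+k*e*50+.5)/6-.5+[370,195] for k in(-1,1)];A,B=[onplane("top",u,.106) for u in p];d=A-B;print("yaw",np.arctan(d[1]/d[0]))
s=r.read_state();print(R.from_rotvec(s["tool_rot"]).as_matrix().round(3))
```

```text
block [0.5307 0.1713 0.3129]
[[0.2, -1.2], [-0.7, -0.8], [0.1, -0.2], [-0.5, -0.1], [-1.3, -0.7], [0.2, -0.6]]
gauge [0.5304 0.1717 0.3478]
[[-0.2, -1.5], [-0.2, 0.2], [-0.3, -0.8], [0.1, -1.0], [-0.4, -0.4], [0.0, -1.7], [-1.8, -1.4]]
rack [ 0.5311 -0.1901  0.3229  0.0835  0.081 ]
[[0.0, 0.8], [-1.0, 1.0], [-0.3, -0.8], [-1.9, -1.9], [-0.7, -0.3], [-2.9, 3.1], [0.0, 0.7], [-0.1, -0.1], [-0.3, -0.2], [-0.2, -0.2], [-0.1, -0.4]]
[ 0.5304814  -0.18835348  0.10296843] [ 0.52939338 -0.18831603  0.106     ]
yaw 0.3252250781964164
yaw 0.324961528302196
yaw 0.3247453031365935
[[ 0.9    0.436 -0.001]
 [ 0.436 -0.9    0.002]
 [-0.    -0.002 -1.   ]]
```

```bash
python3 -m inch '[[[0,0.03,-0.031,-0.004,0,0,0],[0,0.03,-0.031,-0.004,0,0,0],[0,0.03,-0.031,-0.004,0,0,0],[0,0.03,-0.031,-0.004,0,0,0],[0,0.03,-0.031,-0.004,0,0,0],[0,0.03,-0.031,-0.004,0,0,0],[0,0.03,-0.031,-0.004,0,0,0],[0,0.03,-0.031,-0.004,0,0,0],[0,0.03,-0.031,-0.004,0,0,0],[0,0.03,-0.031,-0.004,0,0,0]]]' 25
cat >> h.py <<'E'
def go(P,yaw=None,rv=None): # remaining shift in tool axes from measured pose, turn deg
    s=r.read_state();A=R.from_rotvec(s["tool_rot"])
    T=R.from_rotvec(rv) if rv is not None else R.from_euler("z",yaw)*R.from_euler("x",np.pi)
    print(s["time"].__round__(2),"pos",s["eef_pos"].round(4),"shift",A.inv().apply(P-s["eef_pos"]).round(4),"turn",np.degrees((A.inv()*T).as_rotvec()).round(2),"F",s["ft_force"].round(1),"q",s["joint_pos"].round(2))
E
python3 -c "
from h import *
go([.5305,.1715,.26],.335)"
```

```text
time: 1.1
eef_pos: [0.4181, -0.1735, 0.2587]
tool_rot: [-3.062, -0.702, 0.001]
ft_force: [0.9, -0.2, -0.6]
gripper_width: 0.999
gripper_force: 0.0
1.1 pos [ 0.4181 -0.1735  0.2587] shift [ 0.2514 -0.2616 -0.0013] turn [-0.02  0.02  6.63] F [ 0.9 -0.2 -0.6] q [ 0.43  0.27 -0.12  1.9   0.04  0.98 -0.82]
```

```bash
python3 -m inch '[[[0,0.031,-0.033,0,0,0,0],[0,0.031,-0.033,0,0,0,0],[0,0.031,-0.033,0,0,0,0],[0,0.031,-0.033,0,0,0,0],[0,0.031,-0.033,0,0,0,0],[0,0.031,-0.033,0,0,0,0],[0,0.031,-0.033,0,0,0,0],[0,0.031,-0.033,0,0,0,0],[0,0,0,0,0,0,3.3],[0,0,0,0,0,0,3.3]]]'
python3 -c "
from h import *
go([.5305,.1715,.153],.335)"
```

```text
time: 2.1
eef_pos: [0.5258, 0.1724, 0.2578]
tool_rot: [-3.097, -0.527, 0.003]
ft_force: [-0.1, -0.6, -0.3]
gripper_width: 0.993
gripper_force: 0.0
2.1 pos [0.5258 0.1724 0.2578] shift [0.0043 0.0025 0.1048] turn [-0.04  0.09  0.12] F [-0.1 -0.6 -0.3] q [-0.22  0.43 -0.21  1.64  0.1   1.07 -1.69]
```

```bash
python3 -m inch '[[[0,0.002,0.001,0.025,0,0,0],[0,0.002,0.0015,0.025,0,0,0],[0,0,0,0.025,0,0,0],[0,0,0,0.02,0,0,0],[0,0,0,0.01,0,0,0],[0,0,0,0,0,0,0],[1,0,0,0,0,0,0],[1,0,0,0,0,0,0],[1,0,0,0,0,0,0],[1,0,0,0,0,0,0]]]' 40
python3 -c "
from h import *
go([.5305,.1715,.153],.335)"
```

```text
time: 3.1
eef_pos: [0.5314, 0.1695, 0.1545]
tool_rot: [-3.097, -0.525, -0.002]
ft_force: [0.7, -0.4, -0.3]
gripper_width: 0.704
gripper_force: 0.0
3.1 pos [0.5314 0.1695 0.1545] shift [-0.0001 -0.0022  0.0015] turn [ 0.   -0.09  0.03] F [ 0.7 -0.4 -0.3] q [-0.22  0.55 -0.19  1.77  0.13  0.83 -1.71]
```

Fingers are slow; I keep closing and check.

```bash
python3 -m inch '[[[1,0,0,0,0,0,0],[1,0,0,0,0,0,0],[1,0,0,0,0,0,0],[1,0,0,0,0,0,0],[1,0,0,0,0,0,0],[1,0,0,0,0,0,0],[1,0,0,0,0,0,0],[1,0,0,0,0,0,0]]]'
```

```text
time: 3.9
eef_pos: [0.5308, 0.1697, 0.1536]
tool_rot: [-3.097, -0.525, 0.0]
ft_force: [-0.0, 0.6, 0.0]
gripper_width: 0.234
gripper_force: 40.0
```

```bash
python3 -m inch '[[[1,0,0,-0.005,0,0,0],[1,0,0,-0.01,0,0,0],[1,0,0,-0.015,0,0,0],[1,0,0,-0.02,0,0,0],[1,0,0,-0.025,0,0,0],[1,0,0,-0.025,0,0,0],[1,0,0,-0.02,0,0,0],[1,0,0,-0.01,0,0,0],[1,0,0,0,0,0,0]]]'
python3 -c "
from h import *
go([.5295,-.188,.29],.325)"
```

```text
time: 4.8
eef_pos: [0.5316, 0.1694, 0.2852]
tool_rot: [-3.097, -0.524, -0.005]
ft_force: [0.5, -0.2, -3.5]
gripper_width: 0.231
gripper_force: 40.0
4.8 pos [0.5316 0.1694 0.2852] shift [-0.1196  0.3368 -0.005 ] turn [ 0.02 -0.18  0.6 ] F [ 0.5 -0.2 -3.5] q [-0.21  0.42 -0.21  1.59  0.09  1.14 -1.67]
```

```bash
python3 -m inch '[[[1,-0.006,0.018,0,0,0,0],[1,-0.012,0.035,0,0,0,0],[1,-0.014,0.038,0,0,0,0],[1,-0.014,0.038,0,0,0,0.6],[1,-0.014,0.038,0,0,0,0],[1,-0.014,0.038,0,0,0,0],[1,-0.014,0.038,0,0,0,0],[1,-0.014,0.038,0,0,0,0],[1,-0.011,0.034,0,0,0,0],[1,-0.006,0.018,0,0,0,0]]]'
python3 -m inch '[[[1,0,0,0,0,0,0],[1,0,0,0,0,0,0],[1,0,0,0,0,0,0],[1,0,0,0,0,0,0],[1,0,0,0,0,0,0]]]'
python3 - <<'E'
from h import *
go([.5295,-.188,.29],.325)
s=r.snapshot("scene")[:,:,::-1];t=r.snapshot("top")[:,:,::-1];cv2.imwrite("pics/s1.png",s);cv2.imwrite("pics/t1.png",t)
s,t=map(np.ascontiguousarray,(s,t))
def c(i,x,y,w,h,g):
    o=cv2.resize(i[y:y+h,x:x+w],(400,600),interpolation=cv2.INTER_CUBIC);return (255*(o/255.)**g).astype(np.uint8)
cv2.imwrite("pics/m3.png",np.hstack([c(s,190,150,100,150,.6),c(t,365,190,70,105,.6)]))
E
```

```text
time: 5.8
eef_pos: [0.524, -0.1892, 0.2819]
tool_rot: [3.1, 0.499, -0.007]
ft_force: [-0.4, 0.3, -3.8]
gripper_width: 0.231
gripper_force: 40.0
time: 6.3
eef_pos: [0.5262, -0.1829, 0.2837]
tool_rot: [-3.099, -0.512, -0.0]
ft_force: [-0.4, -0.1, -3.4]
gripper_width: 0.236
gripper_force: 40.0
6.3 pos [ 0.5262 -0.1829  0.2837] shift [ 0.0015  0.0059 -0.0063] turn [-0.03 -0.01  0.14] F [-0.4 -0.1 -3.4] q [ 0.37  0.41 -0.12  1.6   0.05  1.14 -1.  ]
```

View pics/m3.png

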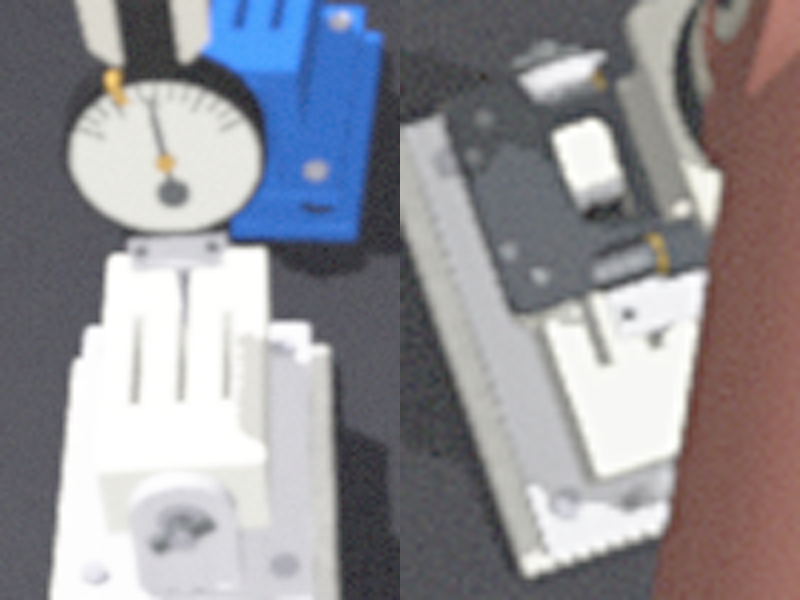

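Run:
```python
from h import *
s=r.read_state();T=s["eef_pos"];A=R.from_rotvec(s["tool_rot"])
def pt(P): # gauge coords rel. shoe -> world, gauge x = tool x, y=-tool y, z=-tool z
    P=np.array(P)-[0,0,.1016];return T+A.apply([P[0],-P[1],-P[2]])
for n,P in [("dial",[.013,0,.051]),("shoe-",[.03,-.022,0]),("shoe+",[.03,.022,0]),("toe front",[.027,0,-.038])]:print(n,pt(P).round(4),proj("scene",pt(P)).round(1))
print("shoe top view",[proj("top",pt(P)).round(1).tolist() for P in([-.03,.022,.006],[-.03,-.022,.006])])
im=cv2.imread("pics/s1.png")
# mid slot near end in scene, dark profile rows
for y in (235,240,245):
    print(y,im[y,214:260].mean(1).astype(int).tolist())
for sl in [(0.5295,-.188,.106),(.5295,-.190,.106)]:
    Rz=R.from_euler("z",.325);print([proj("scene",np.array(sl)+Rz.apply([x,0,0])).round(1).tolist() for x in(0,.033)])
```

```text
dial [ 0.5384 -0.1793  0.2331] [[230.7 189.5]]
shoe- [ 0.5616 -0.1947  0.1821] [[221.5 218.2]]
shoe+ [ 0.5475 -0.153   0.1821] [[246.  216.7]]
toe front [ 0.5517 -0.1748  0.1441] [[236.1 231.6]]
shoe top view [[[403.6, 248.4]], [[422.8, 242.1]]]
235 [253, 253, 254, 254, 255, 254, 254, 254, 247, 206, 183, 223, 250, 254, 254, 255, 255, 255, 254, 250, 220, 192, 218, 247, 253, 254, 255, 255, 254, 254, 251, 231, 196, 211, 233, 226, 210, 207, 207, 209, 210, 193, 167, 174, 186, 188]
240 [253, 254, 254, 254, 255, 254, 254, 252, 237, 185, 162, 215, 251, 254, 254, 254, 255, 254, 254, 246, 201, 161, 201, 247, 254, 254, 255, 255, 255, 254, 251, 224, 176, 198, 234, 238, 228, 211, 207, 208, 203, 186, 165, 169, 179, 187]
245 [254, 254, 254, 254, 255, 255, 254, 250, 224, 169, 163, 226, 252, 254, 254, 255, 254, 254, 253, 241, 187, 161, 205, 250, 254, 254, 255, 254, 255, 254, 249, 217, 173, 197, 237, 242, 229, 212, 206, 206, 202, 188, 166, 172, 184, 190]
[[[235.9, 237.3]], [[235.4, 249.1]]]
[[[234.9, 237.1]], [[234.4, 249.0]]]
```

```bash
python3 -m inch '[[[1,0.001,0.003,0,0,0,0],[1,0,0.004,0.005,0,0,0],[1,0,0,0.01,0,0,0],[1,0,0,0.01,0,0,0],[1,0,0,0.008,0,0,0],[1,0,0,0,0,0,0],[1,0,0,0,0,0,0],[1,0,0,0,0,0,0]]]'
python3 - <<'E'
from h import *
go([.5295,-.189,.2076],.325)
s=np.ascontiguousarray(r.snapshot("scene")[:,:,::-1]);cv2.imwrite("pics/s2.png",s)
i=s[170:270,190:280];o=cv2.resize(i,(540,600),interpolation=cv2.INTER_CUBIC);cv2.imwrite("pics/m4.png",(255*(o/255.)**.8).astype(np.uint8))
E
```

```text
time: 7.2
eef_pos: [0.5296, -0.1905, 0.2511]
tool_rot: [3.1, 0.509, 0.002]
ft_force: [-0.3, -0.5, -3.7]
gripper_width: 0.234
gripper_force: 40.0
7.2 pos [ 0.5296 -0.1905  0.2511] shift [ 0.0004 -0.0015  0.0435] turn [ 0.03 -0.05  0.02] F [-0.3 -0.5 -3.7] q [ 0.38  0.45 -0.11  1.63  0.06  1.06 -0.99]
```

View pics/m4.png

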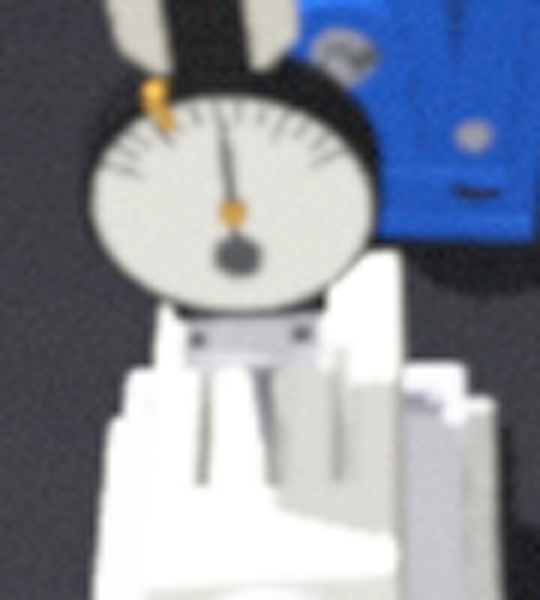

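The blade at crop (265,400) is in line with the middle slot's near end at (272,480), so I descend gently.

```bash
python3 -m inch '[[[1,0,-0.0007,0.004,0,0,0],[1,0,0,0.004,0,0,0],[1,0,0,0.004,0,0,0],[1,0,0,0.004,0,0,0],[1,0,0,0,0,0,0]]]'
python3 -c "
from h import *
go([.5295,-.189,.2076],.325)"
```

```text
time: 7.75
eef_pos: [0.5287, -0.1897, 0.2339]
tool_rot: [-3.099, -0.508, 0.001]
ft_force: [0.3, 0.2, -3.1]
gripper_width: 0.235
gripper_force: 40.0
7.75 pos [ 0.5287 -0.1897  0.2339] shift [ 0.001  -0.0004  0.0263] turn [-0.05  0.05  0.01] F [ 0.3  0.2 -3.1] q [ 0.38  0.46 -0.11  1.66  0.06  1.02 -1.  ]
```

```bash
python3 -m inch '[[[1,0,0,0.005,0,0,0],[1,0,0,0.005,0,0,0],[1,0,0,0.005,0,0,0],[1,0,0,0.003,0,0,0],[1,0,0,0,0,0,0]]]'
python3 -c "
from h import *
go([.5295,-.189,.2076],.325)"
```

```text
time: 8.25
eef_pos: [0.5287, -0.1898, 0.216]
tool_rot: [-3.1, -0.508, 0.001]
ft_force: [-0.3, -0.5, -3.9]
gripper_width: 0.235
gripper_force: 40.0
8.25 pos [ 0.5287 -0.1898  0.216 ] shift [ 0.001  -0.0005  0.0084] turn [-0.04  0.05  0.01] F [-0.3 -0.5 -3.9] q [ 0.38  0.48 -0.11  1.69  0.06  0.98 -1.  ]
```

```bash
python3 -m inch '[[[1,0,0,0.003,0,0,0],[1,0,0,0.003,0,0,0],[1,0,0,0.0015,0,0,0],[1,0,0,0,0,0,0]]]'; python3 -m inch '[[[1,0,0,0.0015,0,0,0],[1,0,0,0,0,0,0]]]'; python3 -m inch '[[[1,0,0,0.0015,0,0,0],[1,0,0,0,0,0,0]]]'
python3 - <<'E'
from h import *
go([.5295,-.189,.2076],.325)
s=np.ascontiguousarray(r.snapshot("scene")[:,:,::-1]);cv2.imwrite("pics/s3.png",s)
i=s[190:290,190:280];o=cv2.resize(i,(540,600),interpolation=cv2.INTER_CUBIC);cv2.imwrite("pics/m5.png",(255*(o/255.)**.8).astype(np.uint8))
E
```

```text
time: 8.65
eef_pos: [0.5287, -0.1899, 0.2089]
tool_rot: [-3.1, -0.509, 0.001]
ft_force: [-0.2, 0.6, -4.1]
gripper_width: 0.231
gripper_force: 40.0
time: 8.85
eef_pos: [0.5291, -0.1899, 0.2077]
tool_rot: [3.1, 0.509, 0.001]
ft_force: [0.1, -0.2, -3.8]
gripper_width: 0.236
gripper_force: 40.0
time: 9.05
eef_pos: [0.5293, -0.1901, 0.2074]
tool_rot: [3.099, 0.508, 0.002]
ft_force: [-1.2, -0.3, 2.9]
gripper_width: 0.232
gripper_force: 40.0
9.05 pos [ 0.5293 -0.1901  0.2074] shift [ 0.0005 -0.001  -0.0002] turn [ 0.06 -0.06  0.  ] F [-1.2 -0.3  2.9] q [ 0.38  0.49 -0.11  1.7   0.06  0.96 -1.  ]
```

View pics/m5.png

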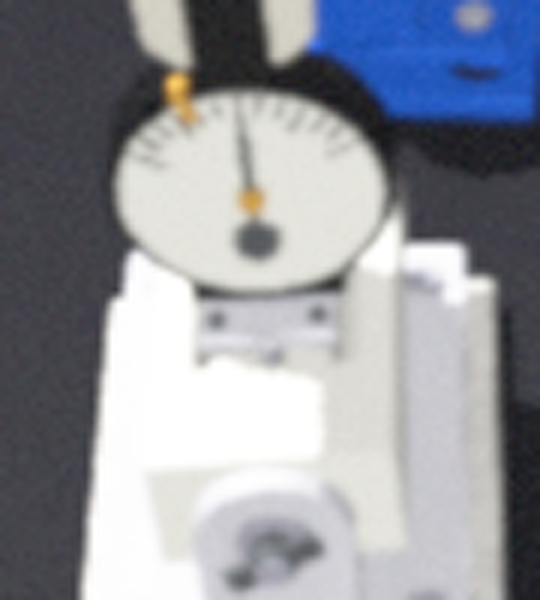

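```bash
cat >> h.py <<'E'
def pose():
    s=r.read_state();return s["eef_pos"],R.from_rotvec(s["tool_rot"])
def gp(P):
    T,A=pose();P=np.array(P)-[0,0,.1016];return T+A.apply([P[0],-P[1],-P[2]])
def dialpix(a,rad,x=.013): return proj("scene",gp([x,-rad*np.sin(a),.051+rad*np.cos(a)]))[0]
def ang(axis,uv): # dial-plane angle of pixel seen from observed axis pixel
    off=np.array(axis)-dialpix(0,0)
    s=least_squares(lambda q:dialpix(q[0],q[1])+off-uv,[.2,.035]);return s.x
E
python3 - <<'E'
from h import *
im=cv2.imread("pics/s3.png")
hsv=cv2.cvtColor(im,cv2.COLOR_BGR2HSV);m=cv2.inRange(hsv,(12,110,110),(32,255,255));m[:,:200]=0;m[:,255:]=0;m[:195]=0;m[240:]=0
l,lab,st,ce=cv2.connectedComponentsWithStats(m);print(st[1:].tolist(),ce[1:].round(2).tolist())
f=lambda u:(np.array(u)+.5)/6-.5+[190,190]
ax=f((251,200));print("pred axis",dialpix(0,0),"obs",ax)
for n,u in [("tab outer",(176,85)),("tab inner",(190,120)),("needle tip",(238,102)),("tick",(147,161)),("tickR",(341,150))]:print(n,ang(ax,f(u)).round(4))
E
```

```text
[[217, 202, 5, 8, 28], [230, 222, 4, 3, 8]] [[219.36, 205.07], [231.5, 223.0]]
pred axis [231.59188478 222.17591957] obs [231.41666667 222.91666667]
tab outer [0.339  0.0507]
tab inner [0.4047 0.0368]
needle tip [-0.0177  0.0398]
tick [1.0129 0.0348]
tickR [-1.0172  0.0349]
```

```bash
python3 -m inch '[[[1,0,-0.0022,0.00002,-1,0,0],[1,0,-0.0032,0.00004,-1.5,0,0],[1,0,-0.0032,0.00004,-1.5,0,0],[1,0,-0.0032,0.00004,-1.5,0,0],[1,0,-0.0032,0.00004,-1.5,0,0],[1,0,0,0,0,0,0],[1,0,0,0,0,0,0]]]'
cat >> h.py <<'E'
def lean():
    s=r.read_state();T,A=pose();z=-A.as_matrix()[:,2];g=R.from_euler("z",.325).inv().apply(z)
    print(round(s["time"],2),"lean",np.arctan2(g[1],g[2]).round(4),"fore",g[0].round(4),"pivot",(T+A.apply([0,0,.1236])).round(4),"F in tool",A.inv().apply(s["ft_force"]).round(1),"M",s["torque"].round(2),"q",s["joint_pos"].round(2))
E
python3 -c "
from h import *
lean()"
```

```text
time: 9.8
eef_pos: [0.5245, -0.1752, 0.2065]
tool_rot: [2.981, 0.49, 0.032]
ft_force: [-2.4, 2.7, 8.0]
gripper_width: 0.236
gripper_force: 40.0
9.8 lean 0.1221 fore -0.0013 pivot [ 0.5295 -0.1894  0.0838] F in tool [-1.4 -2.3 -8.4] M [ 0.38  0.77 -0.03] q [ 0.26  0.45 -0.06  1.79  0.17  0.85 -1.14]
```

```bash
python3 -m inch '[[[1,0,-0.0032,0.00004,-1.5,0,0],[1,0,-0.0032,0.00004,-1.5,0,0],[1,0,-0.0032,0.00004,-1.5,0,0],[1,0,-0.0032,0.00004,-1.5,0,0],[1,0,-0.0032,0.00004,-1.5,0,0],[1,0,-0.0032,0.00004,-1.5,0,0],[1,0,-0.0032,0.00004,-1.5,0,0],[1,0,-0.0022,0.00004,-1,0,0],[1,0,0,0,0,0,0],[1,0,0,0,0,0,0]]]'
python3 -c "
from h import *
lean()"
```

```text
time: 10.8
eef_pos: [0.5169, -0.1524, 0.2012]
tool_rot: [2.785, 0.456, 0.076]
ft_force: [-3.3, 3.0, 9.8]
gripper_width: 0.235
gripper_force: 40.0
10.8 lean 0.3227 fore -0.0014 pivot [ 0.5296 -0.1894  0.084 ] F in tool [ -2.1  -0.6 -10.6] M [ 0.33  0.95 -0.32] q [ 0.02  0.41  0.07  1.93  0.41  0.72 -1.46]
```

```bash
python3 -m inch '[[[1,0,-0.0032,0.00004,-1.5,0,0],[1,0,-0.0032,0.00004,-1.5,0,0],[1,0,-0.0032,0.00004,-1.5,0,0],[1,0,0,0,0,0,0],[1,0,0,0,0,0,0],[1,0,0,0,0,0,0],[1,0,0,0,0,0,0],[1,0,0,0,0,0,0],[1,0,0,0,0,0,0],[1,0,0,0,0,0,0]]]'
python3 -m inch '[[[1,0,0,0,0,0,0],[1,0,0,0,0,0,0],[1,0,0,0,0,0,0],[1,0,0,0,0,0,0],[1,0,0,0,0,0,0],[1,0,0,0,0,0,0],[1,0,0,0,0,0,0],[1,0,0,0,0,0,0]]]'
python3 - <<'E'
from h import *
lean()
s=np.ascontiguousarray(r.snapshot("scene")[:,:,::-1]);cv2.imwrite("pics/s4.png",s)
# average several frames for a sharp dial crop
a=np.mean([r.snapshot("scene")[:,:,::-1] for _ in range(8)],0).astype(np.uint8);cv2.imwrite("pics/s4a.png",a)
cv2.imwrite("pics/m6.png",np.hstack([cv2.resize(a[195:255,205:265],(600,600),interpolation=cv2.INTER_CUBIC),cv2.resize(a[190:290,190:290],(200,600)[:1]*2,interpolation=2) if 0 else cv2.copyMakeBorder(cv2.resize(a[205:285,205:265],(200,267),interpolation=cv2.INTER_CUBIC),0,333,0,0,0)]))
E
```

```text
time: 11.8
eef_pos: [0.5141, -0.1435, 0.1977]
tool_rot: [2.709, 0.444, 0.093]
ft_force: [-4.3, 4.5, 11.1]
gripper_width: 0.235
gripper_force: 40.0
time: 12.6
eef_pos: [0.5141, -0.1435, 0.1977]
tool_rot: [2.709, 0.444, 0.093]
ft_force: [-4.7, 4.1, 11.0]
gripper_width: 0.233
gripper_force: 40.0
12.6 lean 0.4008 fore -0.0016 pivot [ 0.5297 -0.1892  0.0839] F in tool [ -3.2  -0.7 -12.2] M [ 0.34  0.98 -0.33] q [-0.09  0.41  0.14  1.98  0.52  0.68 -1.61]
```

View pics/m6.png

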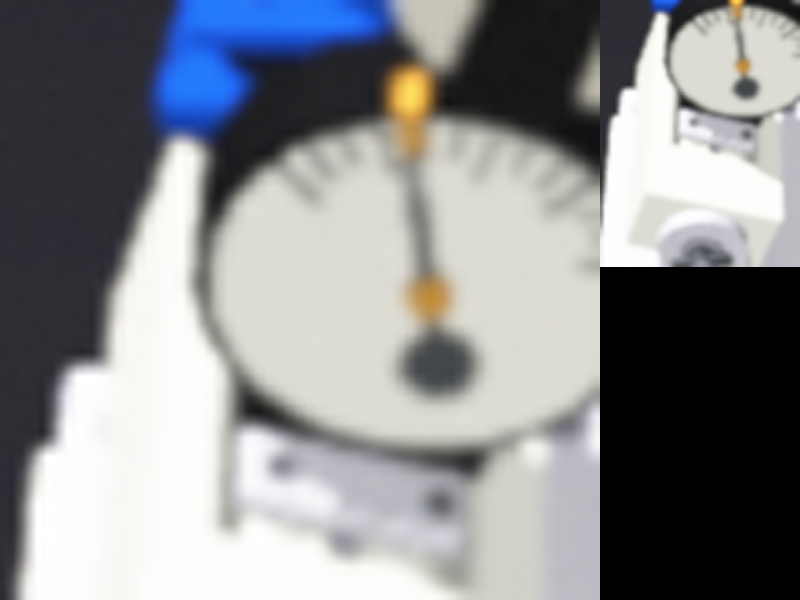

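Run:
```python
from h import *
f=lambda u:(np.array(u)+.5)/10-.5+[205,195]
a=cv2.imread("pics/s4a.png").astype(float);S=10
o=cv2.resize(a[195:255,205:265],(600,600),interpolation=cv2.INTER_CUBIC)
g=o.mean(2)
for y in (180,200,220,240,260):
    w=np.clip(200-g[y,385:455],0,None);w[w<.3*w.max()]=0;x=(w@np.arange(385,455))/w.sum();print("needle",y,x.round(1),ang(f((430,298)),f((x,y))).round(3))
sat=o[:,:,2]-o[:,:,0]
for y in (85,100,115,130,140,145,150):
    w=np.clip(sat[y,370:450]-40,0,None);x=(w@np.arange(370,450))/w.sum();print("tab",y,x.round(1),ang(f((430,298)),f((x,y))).round(3))
for y in (285,295,305):
    w=np.clip(sat[y,390:480]-40,0,None);print("axis",(w@np.arange(390,480))/w.sum())
```

```text
needle 180 411.4 [0.422 0.029]
needle 200 416.6 [0.407 0.024]
needle 220 419.1 [0.409 0.019]
needle 240 422.2 [0.406 0.015]
needle 260 424.1 [0.42 0.01]
tab 85 410.6 [0.373 0.052]
tab 100 409.8 [0.381 0.048]
tab 115 409.8 [0.388 0.045]
tab 130 410.6 [0.391 0.041]
tab 140 411.9 [0.391 0.039]
tab 145 412.6 [0.39  0.038]
tab 150 413.0 [0.391 0.036]
axis 430.6654464294237
axis 429.38429023047115
axis 429.639009733504
```

The needle is about 0.02 rad past the tab's middle. I ease back 1°, let it settle, and recheck numerically.

```bash
python3 -m inch '[[[1,0,0.0011,0,0.5,0,0],[1,0,0.0011,0,0.5,0,0],[1,0,0,0,0,0,0],[1,0,0,0,0,0,0],[1,0,0,0,0,0,0],[1,0,0,0,0,0,0],[1,0,0,0,0,0,0],[1,0,0,0,0,0,0],[1,0,0,0,0,0,0],[1,0,0,0,0,0,0]]]'
python3 -m inch '[[[1,0,0,0,0,0,0],[1,0,0,0,0,0,0],[1,0,0,0,0,0,0],[1,0,0,0,0,0,0],[1,0,0,0,0,0,0],[1,0,0,0,0,0,0],[1,0,0,0,0,0,0],[1,0,0,0,0,0,0],[1,0,0,0,0,0,0],[1,0,0,0,0,0,0]]]'
python3 - <<'E'
from h import *
lean()
a=np.mean([r.snapshot("scene")[:,:,::-1] for _ in range(8)],0)
o=cv2.resize(a[195:255,205:265],(600,600),interpolation=cv2.INTER_CUBIC);cv2.imwrite("pics/m7.png",o)
f=lambda u:(np.array(u)+.5)/10-.5+[205,195]
sat=o[:,:,2]-o[:,:,0];g=o.mean(2)
yy,xx=np.mgrid[:600,:600];w=np.clip(sat-40,0,None)*(abs(yy-297)<30)*(abs(xx-430)<45);ax=((w*xx).sum()/w.sum(),(w*yy).sum()/w.sum());print("axis",ax)
for y in (180,200,220,240):
    w=np.clip(200-g[y,385:455],0,None);w[w<.3*w.max()]=0;x=(w@np.arange(385,455))/w.sum();print("needle",y,ang(f(ax),f((x,y))).round(3))
for y in (100,130,145):
    w=np.clip(sat[y,370:450]-40,0,None);x=(w@np.arange(370,450))/w.sum();print("tab",y,ang(f(ax),f((x,y))).round(3))
E
```

```text
time: 14.05
eef_pos: [0.5147, -0.1455, 0.1985]
tool_rot: [2.726, 0.447, 0.089]
ft_force: [-3.9, 3.9, 10.2]
gripper_width: 0.238
gripper_force: 40.0
time: 15.05
eef_pos: [0.5147, -0.1455, 0.1986]
tool_rot: [2.726, 0.447, 0.089]
ft_force: [-4.4, 4.5, 9.9]
gripper_width: 0.238
gripper_force: 40.0
15.05 lean 0.3833 fore -0.0017 pivot [ 0.5297 -0.1892  0.084 ] F in tool [ -2.7  -1.6 -11.4] M [ 0.5   1.03 -0.28] q [-0.07  0.41  0.12  1.97  0.5   0.69 -1.58]
axis (np.float64(423.0654286885773), np.float64(298.00570056984054))
needle 180 [0.39  0.029]
needle 200 [0.383 0.024]
needle 220 [0.387 0.019]
needle 240 [0.387 0.015]
tab 100 [0.373 0.048]
tab 130 [0.384 0.041]
tab 145 [0.392 0.038][ WARN:0@2.645] global loadsave.cpp:1063 imwrite_ Unsupported depth image for selected encoder is fallbacked to CV_8U.
```

View pics/m7.png

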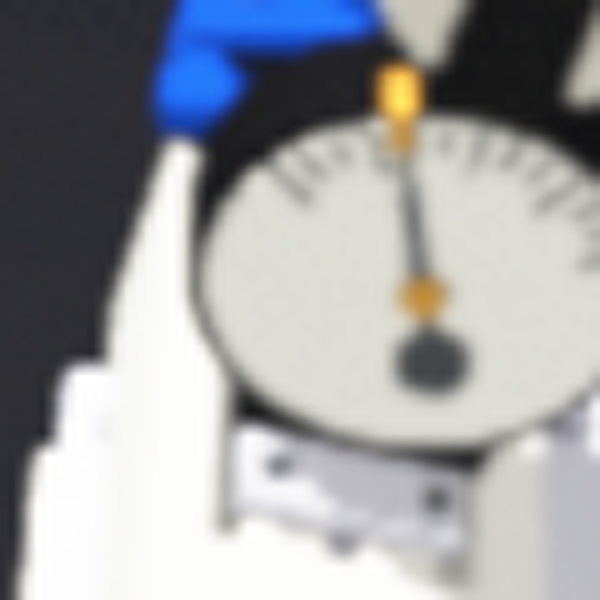

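The needle tip at (403,165) points into the brass tab at (401,140), both at about 0.385 rad. The shoe is seated on the block and nothing is moving.

```bash
python3 -c "
from rig import r
print(r.hand_in())"
```

```text
the job is handed in; nothing more can be done
None
```

I handed the job in at about 15.5 s with the gauge seated in the white rack's middle slot, dial away from the robot, and held still at about 0.383 rad to the robot's left, needle within about 0.01 rad of the brass tab's middle in the last picture; the judging result was not shown, and I did not re-measure the beaker, flask and dropper bottle, but the path stayed clear of them.

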